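# Change the party cooker over to its flat plate

## Task

Take the white lid off the red cooker by its wooden handle and set it down on the cork mat. Then, without lifting it, push the dark dimpled plate that lay under the lid along onto the cooker's side shelf until it has clearly nudged the yellow buffer back a little, but without ramming the buffer to the end of its travel. Finally put the lid back on the cooker, squarely over the flat plate that was at the bottom of the stack; do not let the lid drop, and leave the flat plate, the white dish, the blue mug and the amber jar where they are.

Things in the scene. Friction and masses are not known exactly. Their poses are not given: they have to be found in the camera images.
- cooker: Red tabletop cooker fixed to the table, aluminium side shelf towards its own -y. Origin: on the table under the deck centre, z up. Deck x -66..66, y -75..75 mm; its +y end is open, free for 50 mm beyond. Two side rails along y from -270 to +75: inner faces x = -57 and +57, 6 mm thick, tops 76 mm above the table.
- shelf_mid (a point): Point on the shelf's top face, 56 mm above the table, at cooker x 0, y -170 (shelf y -66..-305; the flat plate's top is 2 mm higher). Across the shelf stands a grey clamp, 97 mm high, with the yellow buffer. The clamp's place varies and is not measured: the untouched buffer meets the dimpled plate when the plate's centre is somewhere from y -145 to y -180.
- buffer (a joint): Travel in m of the yellow buffer (70 mm wide, 20 high, centre 71 mm above the table, facing the deck) along the cooker's -y. 0 = untouched, as at the start; 0.016 = end of travel. It resists with about 6 N of friction and has no spring: it stays where it is pushed. A nudge of 2 to 12 mm is wanted.
- dimpled_mid (a point): Centre of the dark plate with 12 dimples, 0.4-0.85 kg, 108 (x) by 140 (y) mm, square to the cooker, 3 mm play to each rail. Point 17 mm above its underside, 75 mm above the table at the start. Top face 20 mm above the underside. Each y end has an upright wall 104 mm wide, 6-34 mm above the underside, outer face 70 mm from the centre: push on the +y one. Slides on round-ended runners.
- flat: Flat steel plate, the bottom of the stack, loose in a shallow recess of the deck: 108 (x) by 128 (y) by 8 mm. Origin at the centre of its underside, 50 mm above the table; its top is 58 mm above the table. Axes nearly parallel to the cooker's.
- lid_grip (a point): Centre of the wooden bar (16 mm in x, 66 in y, 14 high) on the white lid, a box open below, 100 (x) by 116 (y) by 24 mm, 0.28-0.46 kg; grip the bar across x. Point 54 mm above the lid's lower rim, 30 above its top face. Height over the table: 132 mm at the start on the dimpled plate (between its end walls), 112 on the flat plate, 60 on the mat.
- mat: Square cork mat fixed to the table, 160 by 160 by 6 mm, for the lid; origin at the centre of its underside. It may lie to the left or right of the cooker.
- dish: Low white dish, diameter 140 mm, 22 mm high; bystander, on the other side of the cooker from the mat. Origin: centre of its underside.
- mug: Blue mug, diameter 80 mm, 85 mm high; bystander. Origin: centre of its underside.
- jar: Amber jar with green cap, diameter 60 mm, 65 mm high; bystander. Origin: centre of its underside.
Not all that is in view belongs to the job. Of the things shaped like the part that bears lid_grip, the white one is meant.

How it is judged (in metres and radians):
On the way, in this order (a step that is already met when the one before it is completed fails the run):
1. the lid stands level on the cork mat, let go (horizontal distance between lid_grip and mat below 0.035 m and height (world z) of lid_grip below 0.064 m and angle between lid_grip's own z axis and vertical below 0.08 rad and contact force between the fingers and lid below 0.05 N), for 0.2 s.
2. the dimpled plate is on the side shelf and has nudged the buffer back by 1.5 to 12.5 mm (x of dimpled_mid in the frame of cooker between -0.008 and 0.008 m and y of dimpled_mid in the frame of cooker between -0.205 and -0.143 m and z of dimpled_mid in the frame of cooker between 0.068 and 0.078 m and value of joint buffer between 0.0015 and 0.0125 m), for 0.2 s.
At the end, for the whole second after the job is handed in: Lid released, level, on the flat plate: within 9 mm across and 13 mm along the rails of the deck centre, square within 0.13 rad. Flat plate within 6 mm of its place. Dimpled plate on the shelf, centre 143-205 mm from the deck centre, buffer pushed back 1.5-12.5 mm. All at rest (all of step 2 and x of lid_grip in the frame of cooker between -0.009 and 0.009 m and y of lid_grip in the frame of cooker between -0.013 and 0.013 m and z of lid_grip in the frame of cooker between 0.108 and 0.115 m and angle between lid_grip's own z axis and vertical below 0.06 rad and angle between the x axis of lid_grip and the x axis of cooker, either way round below 0.13 rad and contact force between the fingers and lid below 0.05 N and linear speed of each of lid, dimpled below 0.02 m/s and x of flat in the frame of cooker between -0.006 and 0.006 m and y of flat in the frame of cooker between -0.006 and 0.006 m and z of flat in the frame of cooker between 0.046 and 0.053 m); the robot touches nothing.
It fails at once if the dimpled plate lifted (its centre more than 14 mm above its starting height) (height (world z) of dimpled_mid above 0.089 m).
It fails at once if the buffer rammed to the end of its travel (value of joint buffer above 0.015 m).
It fails at once if the buffer pushed by hand instead of by the plate (contact force between the fingers and buffer above 0.5 N).
It fails at once if the lid let fall (faster than 0.35 m/s with nobody holding it) (contact force between the fingers and lid below 0.05 N and linear speed of lid above 0.35 m/s).
It fails at once if a bystander moved by more than 30 mm (distance of any of dish, mug, jar from where it was at the start of the episode above 0.03 m).
It also fails if it takes over 72 s, if anything falls off the work surface, if the arm or the gripper's body presses on something with over 40 N, if the wrist force passes 120 N, or if a joint passes its speed limit or range.

## Robot

A 6-joint arm with a two-finger parallel gripper is mounted at the origin on the work surface. World frame = base frame: x ahead of the robot, y to its left, z up, the work surface at z = 0. Lengths are in mm, angles in rad, forces in N, time in s.
With the tool pointing down it reaches from about 350 to 975 mm from the base axis. Payload 7.1 kg.
Tool frame: the origin (TCP) lies on the front face of the gripper's body, between the roots of the fingers; the fingertips stand 80 mm ahead of it and the grasp point (between the pads) lies 61 mm ahead of it (env.tips_ahead is the distance from the TCP to the fingertips, in mm); z points along the fingers, y is the direction in which the jaws open and shut (so a half turn about z gives the same grasp; the last joint's range is limited). The gripper opens to 88 mm and grips with 3 to 60 N. Pads are 20 mm wide; open, the fingers measure 115 mm over their backs; the gripper's body (75 mm by 178 mm) begins 61 mm behind the grasp point.
Start: joints at [-1.144, 0.423, 1.63, -0, 1.089, -0.019], TCP at [269.502, -563.892, 302.675] pointing down, gripper open.
Joint ranges: [-3, 3], [-0.9, 2.11], [0.09, 2.58], [-1.31, 4.45], [0.11, 2.69], [-2.54, 2.54]. Speed limits (rad/s): [2.39, 2.39, 3.01, 3.14, 3.14, 3.14].

## Interface

Orientations are given as a unit quaternion [x, y, z, w].
In Python, from station import env, set_gripper, viewer, workorder gives the robot as it stands. Calls block until the motion is done:
- env.reach(position, orientation): joint-space move of the TCP to a pose.
- env.move_l(position, rot=None, rate=150, f_stop=None): straight line of the TCP; rot=None keeps the orientation; rate is the mean speed in mm/s. With f_stop (N) it stops when the force on the tool has changed by that much, and returns True; else False.
- env.move_joints(angles): joint-space move.
- set_gripper(opening): finger opening in mm; the grip force is fixed at half the most; returns when the fingers have stopped.
- env.hold(seconds).
- env.ik(position, orientation): joint angles nearest the present ones, or None.
- env.read_state(): the state.
- viewer.camera(name): name is "scene" or "top"; returns the picture (400x640x3 uint8, blue, green, red); there is no depth.
- viewer.camera_params(name): a dict with "fx", "fy", "cx", "cy" (pixels), "pose" (4x4, takes a point from camera to world coordinates). Camera axes: x right, y up, looking along -z (the intrinsics and any distortion apply to the point x, -y, -z); pixel columns grow to the right and rows downward; lengths in mm; the calibration is good to about 2 mm. A picture is of the moment at which its call begins. camera_params takes no time and is no camera call.
A pose or a line that the arm cannot do raises env.IKError and nothing moves.
- workorder.sign_off(): hands the job in, once; it reports no verdict.
The state is a dict: "time_s": time; "qpos": joint angles; "dq": joint speeds; "tau": joint torques, N m; "tool_pos": TCP position; "orientation": TCP orientation; "force": force on the tool from outside, world axes, zero at the start; "wrist_torque": the same for the moment, N m; "width": finger opening in mm.
Only numpy, scipy, OpenCV 4.12 (cv2) and the standard library are available. Lean on these libraries where they do the work, as an engineer would, in place of code of your own. Each camera call takes 0.05 s, during which the arm holds its last target.

## Working session

There is one attempt and no reset: what is moved stays moved. The work goes in short steps, each a Python script; the robot and the scene stay as the last script left them, time stands still between calls to the robot, and variables do not carry over. Pictures are saved under pics/ and viewed, and the job is handed in when it is done.

```bash
ls; mkdir -p pics; python3 - <<'E'
from station import env,set_gripper,viewer,workorder
import cv2
for n in("scene","top"):
    cv2.imwrite(f"pics/{n}0.png",viewer.camera(n)); p=viewer.camera_params(n); print(n,p)
s=env.read_state(); print(s["time_s"],s["orientation"],s["tool_pos"],s["width"])
E
```

```text
pics
scene {'fx': 474.3440771825864, 'fy': 474.3440771825864, 'cx': 330.47528266859285, 'cy': 199.82371009678428, 'pose': array([[ 8.55638363e-01, -4.36225100e-01,  2.78550989e-01,
         8.02496161e+02],
       [ 5.17542269e-01,  7.15137579e-01, -4.69817245e-01,
        -5.35265824e+02],
       [ 5.74379448e-03,  5.46155569e-01,  8.37664075e-01,
         1.08153301e+03],
       [ 0.00000000e+00,  0.00000000e+00,  0.00000000e+00,
         1.00000000e+00]])}
top {'fx': 464.28385112704143, 'fy': 464.28385112704143, 'cx': 321.9190154321369, 'cy': 196.44070899333448, 'pose': array([[-2.74230549e-02,  9.95827463e-01, -8.70381499e-02,
         3.86376529e+02],
       [-9.99615353e-01, -2.76790960e-02, -1.73598829e-03,
         5.40651592e-01],
       [-4.13788212e-03,  8.69570648e-02,  9.96203467e-01,
         1.38355422e+03],
       [ 0.00000000e+00,  0.00000000e+00,  0.00000000e+00,
         1.00000000e+00]])}
0.1 [ 9.75256754e-01  2.21074187e-01 -1.41896705e-04 -6.68819753e-04] [ 269.36066976 -563.5436108   301.99327945] 87.90982872923767
```

View pics/scene0.png

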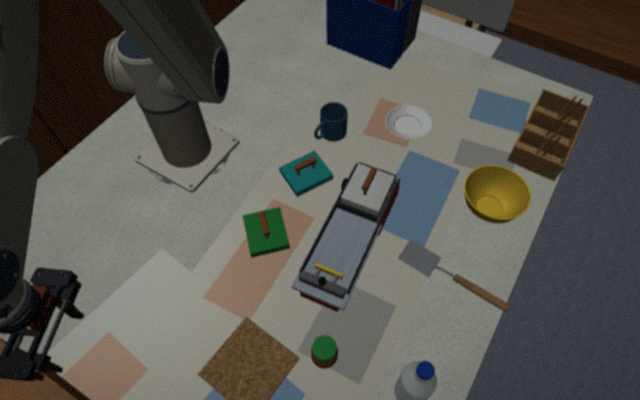

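View pics/top0.png

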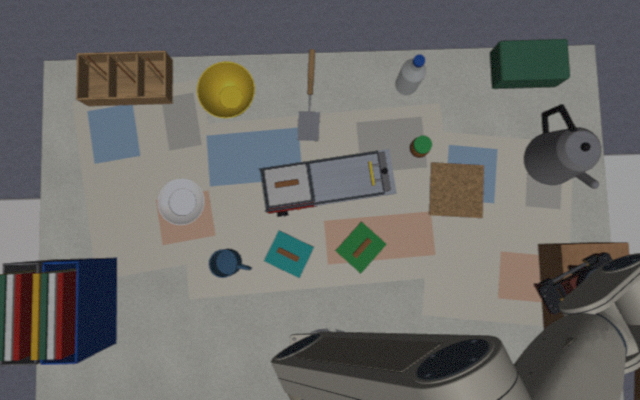

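The scene view shows the white lid on the cooker at (368,185), buffer at (328,270), mat at (248,360). In the top view the lid is at (287,184), the buffer at (372,173) and the mat at (457,190). I'll enlarge both.

```bash
python3 - <<'E'
import cv2
a=cv2.imread("pics/top0.png"); cv2.imwrite("pics/topc.png",cv2.resize(a[135:225,250:410],None,fx=5,fy=5,interpolation=cv2.INTER_CUBIC))
cv2.imwrite("pics/matc.png",cv2.resize(a[120:240,400:520],None,fx=5,fy=5,interpolation=cv2.INTER_CUBIC))
a=cv2.imread("pics/scene0.png"); cv2.imwrite("pics/scc.png",cv2.resize(a[155:305,280:420],None,fx=4,fy=4,interpolation=cv2.INTER_CUBIC))
E
```

```text
(no output)
```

View pics/topc.png

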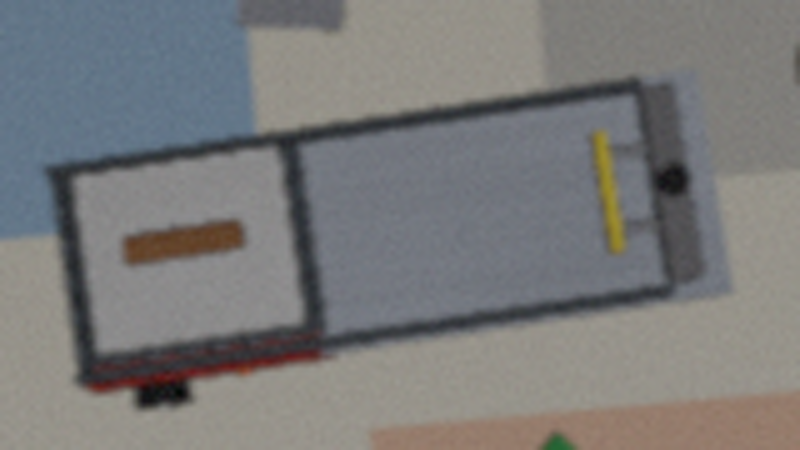

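View pics/scc.png

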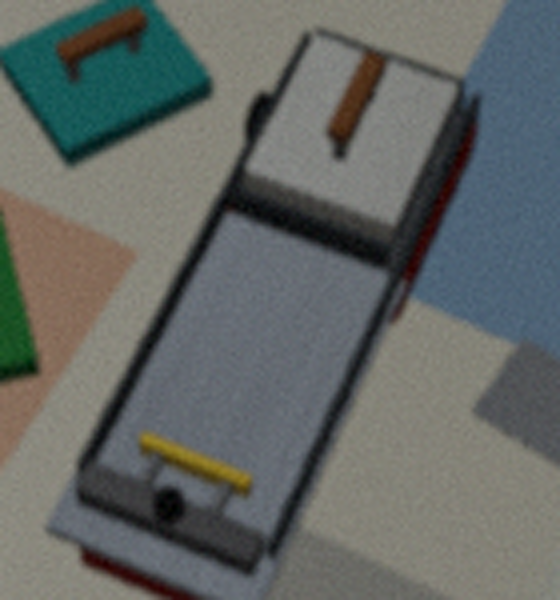

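View pics/matc.png

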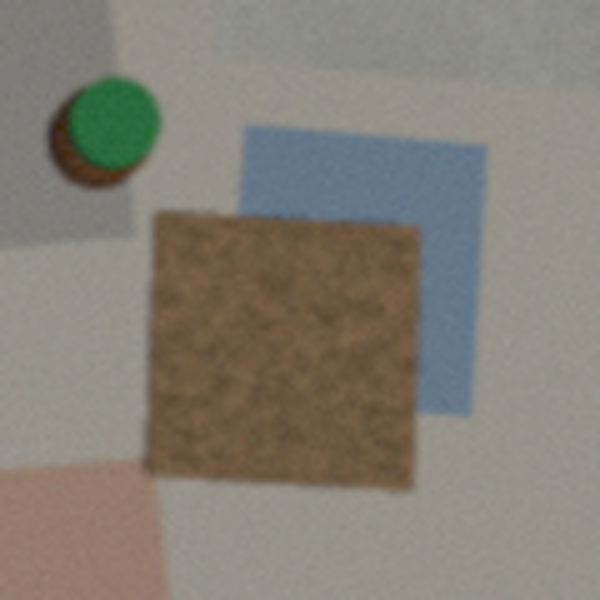

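```bash
cat > h.py <<'E'
from station import env,set_gripper,viewer,workorder
import numpy as np, cv2
from scipy.optimize import least_squares
from scipy.spatial.transform import Rotation as R
P={n:viewer.camera_params(n) for n in("scene","top")}
def back(n,u,v,z):
    p=P[n];T=p["pose"];d=T[:3,:3]@np.array([(u-p["cx"])/p["fx"],-(v-p["cy"])/p["fy"],-1]);o=T[:3,3]
    return o+d*(z-o[2])/d[2]
def proj(n,X):
    p=P[n];T=p["pose"];c=T[:3,:3].T@(np.asarray(X,float)-T[:3,3])
    return np.array([p["cx"]+p["fx"]*c[0]/-c[2],p["cy"]-p["fy"]*c[1]/-c[2]])
def cr(u,v,s,ox,oy): return ((u+.5)/s-.5+ox,(v+.5)/s-.5+oy)
E
python3 - <<'E'
from h import *
t=lambda u,v:("top",)+cr(u,v,5,250,135)
s=lambda u,v:("scene",)+cr(u,v,4,280,155)
obs=[((63,75,76),t(52,168)),((-63,75,76),t(82,382)),((63,-270,76),t(640,80)),((-63,-270,76),t(672,295)),
((-63,75,76),s(310,30)),((63,75,76),s(477,95)),((0,-305,56),t(714,181))]
def cw(q,p): c,sn=np.cos(q[2]),np.sin(q[2]); return np.array([q[0]+c*p[0]-sn*p[1],q[1]+sn*p[0]+c*p[1],p[2]])
f=lambda q:np.concatenate([proj(o[0],cw(q,p))-o[1:] for p,o in obs])
r=least_squares(f,[480,40,0.1],x_scale=[10,10,.1],loss="soft_l1");print(r.x,np.round(f(r.x).reshape(-1,2),1))
q=r.x
for nm,o,z in[("lid t",t(184.5,242),139),("lid s",s(357,97),139),("mat",("top",)+cr(283,350,5,400,120),6),("mat s",("scene",248.5,360.5),6)]:
    X=back(*o,z); d=X[:2]-q[:2];c,sn=np.cos(q[2]),np.sin(q[2]);print(nm,X,"ck",c*d[0]+sn*d[1],-sn*d[0]+c*d[1])
a=[back(*t(*p),139)[:2] for p in[(124,237),(243,221),(127,264),(245,247)]]
for i in(0,2): d=a[i]-a[i+1];print("bar yaw",np.arctan2(-d[0],d[1]),np.linalg.norm(d))
for nm,p,z in[("bufL",t(600,132),81),("bufR",t(617,252),81)]:
    X=back(*p,z); d=X[:2]-q[:2];print(nm,c*d[0]+sn*d[1],-sn*d[0]+c*d[1])
for p,z in[((115,78),0)]:pass
print("jar",back("top",*cr(115,122,5,400,120),65),"mug",back("top",225,262,85),"dish",back("top",181,202,22), "bottle",back("top",418,62,150))
E
```

```text
[5.34173476e+02 9.91815564e+01 1.18457844e-01] [[-1.6 -0.6]
 [-1.6  0.4]
 [ 0.7 -0.5]
 [ 1.3  0.1]
 [-1.7 -0. ]
 [ 1.  -0.3]
 [ 0.5  0.2]]
lid t [534.16231484  97.25239424 139.        ] ck -0.2390727780200605 -1.9143237630111554
lid s [537.55825401  94.53201211 139.        ] ck 2.811570404927804 -5.016977128651972
mat [ 516.06581504 -397.43966381    6.        ] ck -76.6719556685129 -491.0009521004773
mat s [ 509.7181625  -390.13027205    6.        ] ck -82.11129307613116 -482.99261212151634
bar yaw 0.1067084822701838 64.8005377694939
bar yaw 0.11612082531235954 64.27248955061997
bufL 34.91081376324117 -240.0146841931316
bufR -34.09029680566201 -238.94941354715948
jar [ 644.89743087 -290.82044236   65.        ] mug [324.70624356 276.73432286  85.        ] dish [500.43891433 418.12935026  22.        ] bottle [ 855.64276002 -269.99116445  150.        ]
```

```bash
cat >> h.py <<'E'
yaw=0.114
a_=np.pi/4+yaw/2
Q1=np.array([np.cos(a_),np.sin(a_),0,0]); a2=a_-np.pi/2; Q2=np.array([np.cos(a2),np.sin(a2),0,0])
def st(*k):
    s=env.read_state(); print(round(s["time_s"],2),np.round(s["tool_pos"],1),np.round(s["force"],2),round(s["width"],1))
    return s
def pic(tag):
    for n in("scene","top"): cv2.imwrite(f"pics/{n}_{tag}.png",viewer.camera(n))
E
python3 - <<'E'
from h import *
for Q in(Q1,Q2):
  for p in([535,96,260],[535,96,193],[513,-394,121],[513,-394,250],[525,190,150],[560,-90,150]): print(p,np.round(env.ik(p,Q),2) if env.ik(p,Q) is not None else None)
E
```

```text
[535, 96, 260] [ 0.16  0.36  1.84 -0.    0.94  0.04]
[535, 96, 193] [ 0.16  0.46  1.88 -0.    0.8   0.04]
[513, -394, 121] [-0.67  0.69  1.67 -0.    0.79 -0.79]
[513, -394, 250] [-0.67  0.51  1.62 -0.    1.01 -0.79]
[525, 190, 150] [ 0.33  0.55  1.87 -0.    0.73  0.21]
[560, -90, 150] [-0.18  0.56  1.85 -0.    0.74 -0.29]
[535, 96, 260] None
[535, 96, 193] None
[513, -394, 121] [-0.67  0.69  1.67 -0.    0.79  2.35]
[513, -394, 250] [-0.67  0.51  1.62 -0.    1.01  2.35]
[525, 190, 150] None
[560, -90, 150] None
```

```bash
python3 - <<'E'
from h import *
env.reach([535.5,96,260],Q1); st()
pic("above")
env.move_l([535.5,96,193],rate=100,f_stop=8); st()
set_gripper(10); st(); pic("grip")
E
python3 - <<'E'
import cv2,numpy as np
A=[cv2.resize(cv2.imread(f"pics/scene_{t}.png")[130:280,290:430],None,fx=2.8,fy=3) for t in("above","grip")]
cv2.imwrite("pics/g1.png",np.hstack(A))
E
```

```text
2.62 [535.8  95.3 260.1] [0.42 0.25 0.27] 87.6
3.54 [535.8  96.  193.3] [-0.02 -0.9  -0.05] 87.7
4.64 [535.6  96.  193. ] [ 0.11 -0.09  0.62] 15.6
```

View pics/g1.png

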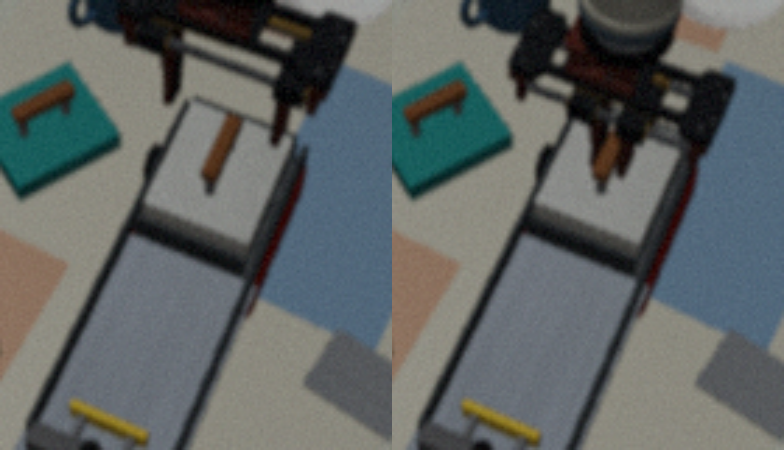

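Bar gripped (15.6 mm wide; fingers straddle it at (605,155) in the right-hand picture). Lift it and carry it to the mat.

```bash
python3 - <<'E'
from h import *
env.move_l([535.5,96,203],rate=40); st()
env.move_l([535.5,96,250],rate=120); s=st(); print(s["wrist_torque"])
pic("lift")
env.move_l([513,-394,220],rate=250); st()
env.move_l([513,-394,128],rate=100); st()
print(env.move_l([513,-394,116],rate=15,f_stop=3)); st(); pic("mat")
E
python3 - <<'E'
import cv2,numpy as np
a=cv2.imread("pics/scene_lift.png")[100:330,260:460];b=cv2.imread("pics/scene_mat.png")[170:400,160:360]
cv2.imwrite("pics/g2.png",cv2.resize(np.hstack([a,b]),None,fx=2,fy=2))
E
```

```text
5.14 [535.5  96.  203.3] [-0.05  0.3  -3.94] 15.7
5.68 [535.3  96.  249.8] [ 0.33  0.65 -4.18] 15.5
[-0.01998307 -0.08605354  0.01497632]
7.9 [ 513.2 -393.   220.1] [-0.59  0.22 -3.93] 15.8
8.97 [ 513.4 -394.3  128.7] [-0.23  0.19 -4.56] 15.2
True
9.51 [ 513.1 -394.1  121. ] [-0.22  0.36  4.56] 15.8
```

View pics/g2.png

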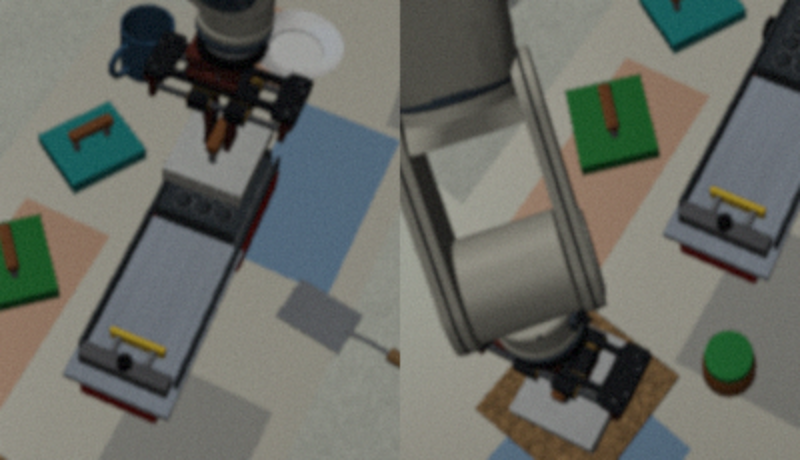

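The lid hangs on the mat, with contact at exactly the expected height. Release, back off, and look at both the lid and the dimpled plate.

```bash
python3 - <<'E'
from h import *
set_gripper(60); st(); env.move_l([513.1,-394,230],rate=200); env.hold(0.2); 
env.reach([500,-150,260],Q1); st(); pic("rel")
E
python3 - <<'E'
import cv2,numpy as np
a=cv2.imread("pics/top_rel.png");b=cv2.imread("pics/scene_rel.png")
cv2.imwrite("pics/g3.png",cv2.resize(a[135:225,250:410],None,fx=5,fy=5,interpolation=cv2.INTER_CUBIC))
cv2.imwrite("pics/g4.png",b)
E
```

```text
10.44 [ 512.3 -393.4  119.8] [-0.16 -0.42 -0.33] 60.2
12.31 [ 500.6 -150.8  260.1] [-0.33 -0.43  0.78] 60.3
```

View pics/g3.png

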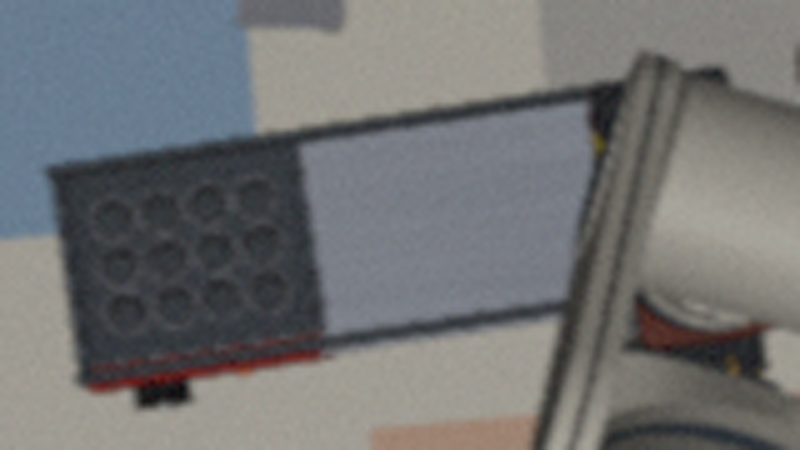

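View pics/g4.png

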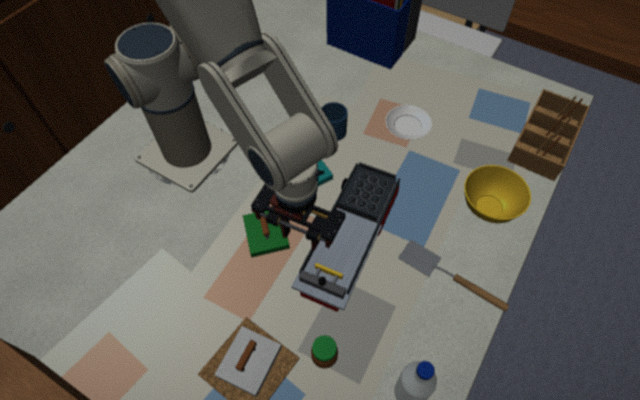

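Lid rests on the mat (scene ~(248,355)). Dimple grid in the top crop spans (113,217),(253,195),(127,310),(268,290); compute plate centre.

```bash
python3 - <<'E'
import cv2
b=cv2.imread("pics/scene_rel.png")
cv2.imwrite("pics/g5.png",cv2.resize(b[155:245,320:420],None,fx=6,fy=6,interpolation=cv2.INTER_CUBIC))
from h import *
X=back("top",*cr(190.2,253,5,250,135),78);print(X)
for a,b in(((113,217),(253,195)),((127,310),(268,290))):
  d=back("top",*cr(*a,5,250,135),78)-back("top",*cr(*b,5,250,135),78);print(np.arctan2(-d[0],d[1]))
E
```

```text
[535.0524877   98.89734665  78.        ]
0.12920306046796218
0.11376412859458652
```

View pics/g5.png

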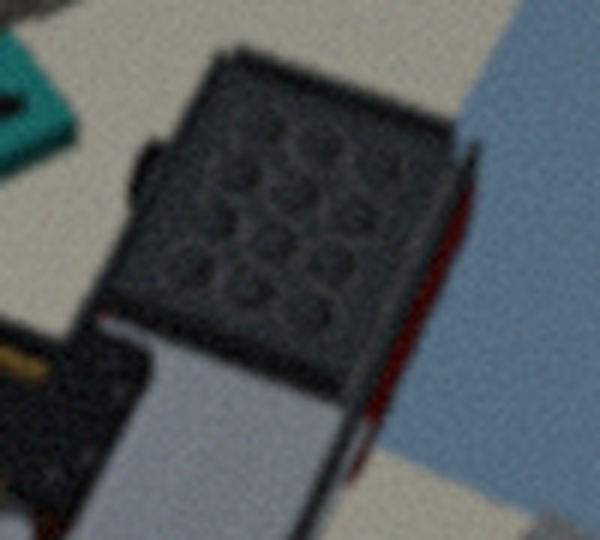

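```bash
sed -i 's/^yaw=0.114/yaw=0.118/' h.py; cat >> h.py <<'E'
C=np.array([535.,98.3])
def ck(x,y,z): c,s=np.cos(yaw),np.sin(yaw); return [C[0]+c*x-s*y,C[1]+s*x+c*y,z]
def inck(p): c,s=np.cos(yaw),np.sin(yaw); d=np.asarray(p[:2])-C; return np.array([c*d[0]+s*d[1],-s*d[0]+c*d[1]])
E
python3 - <<'E'
from h import *
b=lambda u,v:cr(u,v,6,320,155)
print("dimp scene",back("scene",*b(284.5,216.5),78))
env.reach(ck(0,105,260),Q1); st()
env.move_l(ck(0,105,152),rate=180,f_stop=8); st()
print(env.move_l(ck(0,72,152),rate=25,f_stop=1.5)); s=st(); print(inck(s["tool_pos"])); pic("con")
E
python3 - <<'E'
import cv2,numpy as np
b=cv2.imread("pics/scene_con.png")
cv2.imwrite("pics/g6.png",cv2.resize(b[100:250,290:440],None,fx=4,fy=4,interpolation=cv2.INTER_CUBIC))
E
```

```text
dimp scene [534.11042617 100.19666846  78.        ]
13.73 [522.9 201.6 259.9] [ 0.03  0.74 -0.85] 59.7
14.48 [523.3 202.3 152.6] [-0.01 -0.29  0.82] 60.0
True
15.4 [525.3 178.3 151.7] [-0.23  0.49 -0.67] 59.8
[-0.19899546 80.60659069]
```

View pics/g6.png

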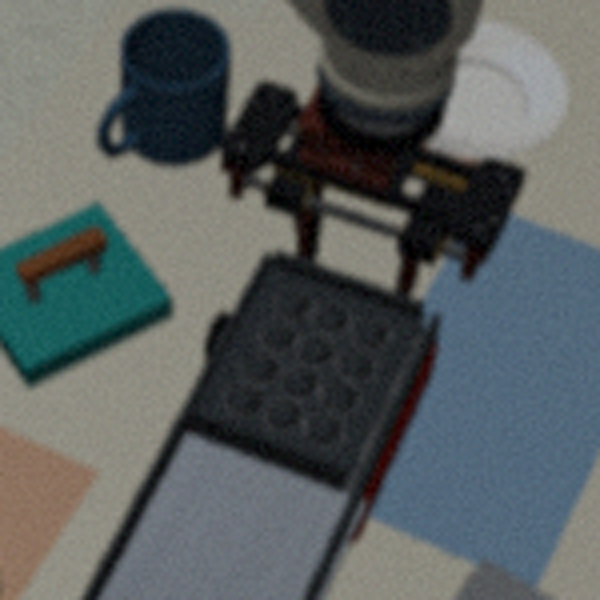

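Fingers sit at the +y wall at finger y 80.6, which agrees with the geometry (70+10). Push to plate y ≈ -138, short of the buffer.

```bash
python3 - <<'E'
from h import *
for y in(70,40,10,-20,-45,-58):
    r=env.move_l(ck(0,y,152),rate=50,f_stop=16); s=st(); print(r,np.round(inck(s["tool_pos"]),1),round(float(s["force"][:2]@[-.118,.993]),2))
    if r: break
pic("p1")
E
python3 - <<'E'
import cv2,numpy as np
b=cv2.imread("pics/scene_p1.png")
t=cv2.imread("pics/top_p1.png")
cv2.imwrite("pics/g7.png",np.hstack([cv2.resize(b[170:320,280:420],(420,450),interpolation=cv2.INTER_CUBIC),cv2.resize(t[130:230,330:410],(360,450),interpolation=cv2.INTER_CUBIC)]))
E
```

```text
15.88 [526.8 167.4 151.9] [-0.57 -0.36 -0.13] 60.3
False [-0.  69.6] -0.29
16.62 [530.3 137.6 152. ] [0.56 0.27 0.59] 60.0
False [-0.1 39.6] 0.2
17.38 [533.7 107.8 151.8] [-0.78  0.37  1.25] 60.0
False [-0.2  9.6] 0.46
18.12 [537.5  78.2 152.1] [ 0.25  0.25 -0.84] 59.9
False [  0.1 -20.3] 0.22
18.77 [540.4  53.2 152.1] [1.01 0.26 0.33] 60.0
False [  0.1 -45.4] 0.14
19.18 [541.9  40.2 152. ] [-0.23 -0.72 -0.06] 59.9
False [  0.  -58.5] -0.69
```

View pics/g7.png

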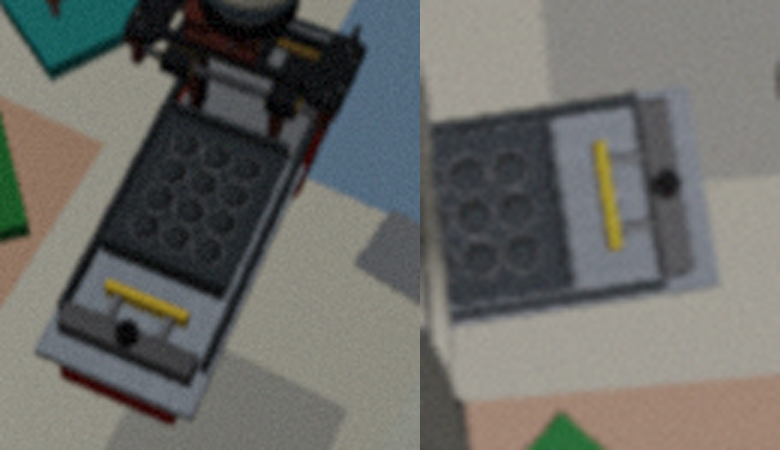

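Force readings after stopping are ~0, so I need to sense while moving. The top picture shows a gap of about 40 px/4.5 ≈ 9 px ≈ 25 mm between plate front (561,200) and buffer (602,195), so contact should come near finger y ≈ -83.

```bash
python3 - <<'E'
from h import *
def go(y,rate,f):
    r=env.move_l(ck(0,y,152),rate=rate,f_stop=f); s=st(); print(r,np.round(inck(s["tool_pos"]),1),round(float(s["force"][:2]@[-.118,.993]),2)); return r
if not go(-73,20,4.5):
    go(-88,12,5.5)
pic("p2")
E
python3 - <<'E'
import cv2,numpy as np
b=cv2.imread("pics/scene_p2.png")
t=cv2.imread("pics/top_p2.png")
cv2.imwrite("pics/g8.png",np.hstack([cv2.resize(b[170:320,280:420],(420,450),interpolation=cv2.INTER_CUBIC),cv2.resize(t[130:230,330:410],(360,450),interpolation=cv2.INTER_CUBIC)]))
E
```

```text
20.18 [543.6  25.6 152. ] [ 0.09 -0.35 -0.27] 60.3
False [  0.  -73.2] -0.36
21.08 [544.7  14.5 151.8] [ 0.2 -0.2 -0.9] 59.9
True [ -0.2 -84.3] -0.23
```

View pics/g8.png

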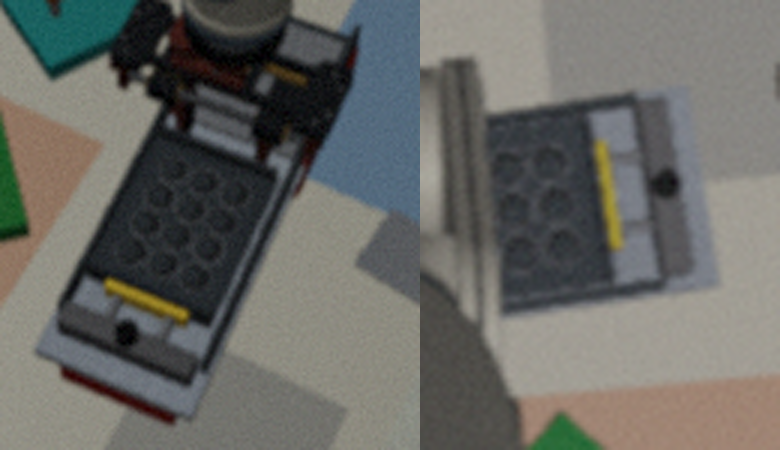

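Contact detected at finger y -84.3; the plate edge now meets the buffer (608,195) and the buffer hasn't visibly moved. Push 7 mm more, then check.

```bash
python3 - <<'E'
from h import *
r=env.move_l(ck(0,-91.3,152),rate=15,f_stop=25); s=st(); print(r,inck(s["tool_pos"])); env.hold(0.3)
env.move_l(ck(0,-75,152),rate=80); env.move_l(ck(0,-60,260),rate=200); env.reach(ck(-60,220,300),Q1); st()
pic("p3")
E
python3 - <<'E'
import cv2,numpy as np
b=cv2.imread("pics/scene_p3.png")
t=cv2.imread("pics/top_p3.png")
cv2.imwrite("pics/g9.png",np.hstack([cv2.resize(b[170:320,280:420],(420,450),interpolation=cv2.INTER_CUBIC),cv2.resize(t[130:230,330:410],(360,450),interpolation=cv2.INTER_CUBIC)]))
cv2.imwrite("pics/g10.png",cv2.resize(t[135:225,250:410],None,fx=5,fy=5,interpolation=cv2.INTER_CUBIC))
E
```

```text
21.83 [545.2   8.4 151.6] [-0.35  5.95 -1.37] 59.8
False [ -0.49580719 -90.46096738]
24.29 [449.8 308.9 299.3] [ 0.33  1.02 -0.38] 59.7
```

View pics/g9.png

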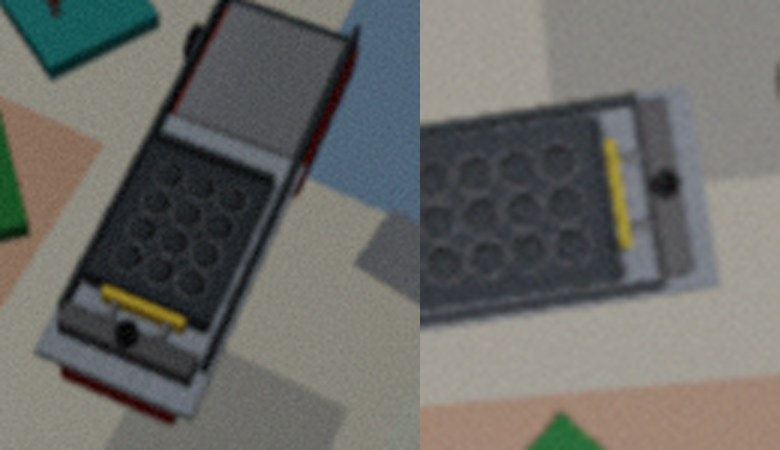

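View pics/g10.png

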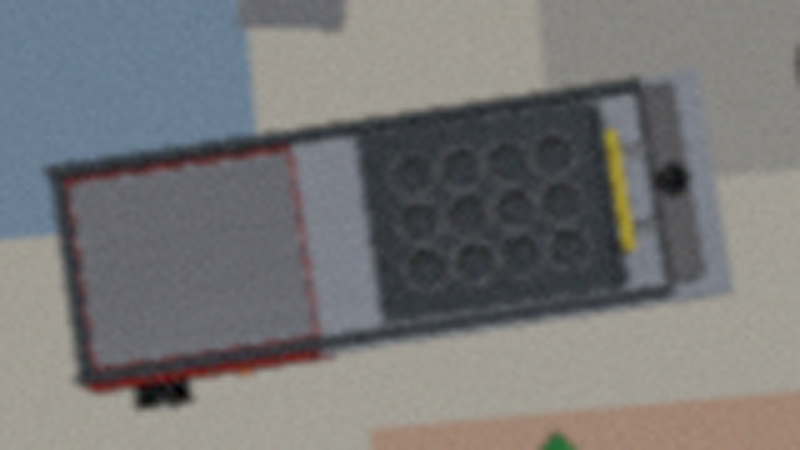

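Buffer moved ≈11.5 px/5 ≈ 6.5 mm (top crop: 600→612). The flat plate is still in its recess, with an even red margin at (66,180),(290,150),(318,340),(93,368). Now compute its centre and re-grip the lid.

```bash
python3 - <<'E'
from h import *
print("flat",back("top",*cr(192,259.5,5,250,135),58), "dimp ck",inck(back("top",*cr(490,210.5,5,250,135),76)))
env.reach([500,-150,280],Q1)
env.reach([513,-394,200],Q1)
pic("pre")
env.move_l([513,-394,121.5],rate=120,f_stop=8); st()
set_gripper(10); st()
env.move_l([513,-394,128],rate=40); st()
env.move_l([513,-394,240],rate=150); st()
env.move_l(ck(0,0,240),rate=220); st()
env.move_l([534.7,98.8,182],rate=120); s=st(); pic("hov")
E
python3 - <<'E'
import cv2,numpy as np
b=cv2.imread("pics/scene_hov.png")
t=cv2.imread("pics/top_hov.png")
cv2.imwrite("pics/g11.png",np.hstack([cv2.resize(b[120:270,290:430],(420,450),interpolation=cv2.INTER_CUBIC),cv2.resize(t[130:230,250:330],(360,450),interpolation=cv2.INTER_CUBIC)]))
E
```

```text
flat [533.54601908  99.44907096  58.        ] dimp ck [  -0.3461281  -170.99743672]
27.99 [ 513.4 -394.2  122. ] [ 0.36 -0.29  0.91] 59.8
28.74 [ 513.  -394.   121.6] [-0.94  0.92  1.07] 15.8
29.06 [ 513. -394.  128.] [-0.51 -0.47 -4.3 ] 15.7
29.96 [ 512.5 -393.6  239. ] [-0.41  0.8  -4.54] 16.0
32.35 [535.   97.7 240. ] [-0.63 -0.09 -2.97] 15.9
32.98 [535.   98.7 182.2] [ 0.61 -0.49 -3.88] 16.3
```

View pics/g11.png

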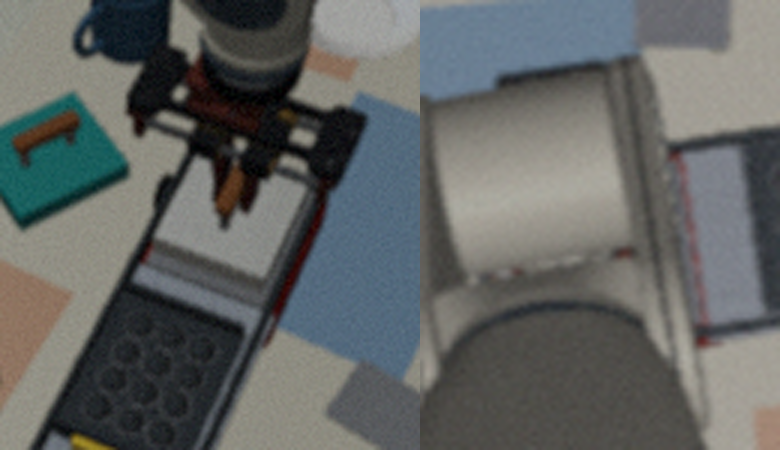

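The lid hangs squarely between the rails in the scene view. Lower it with a force stop.

```bash
python3 - <<'E'
from h import *
r=env.move_l([534.4,99,168.5],rate=15,f_stop=3); s=st(); print(r)
if r and abs(s["tool_pos"][2]-173.5)<3:
    set_gripper(60); env.move_l([534.4,99,260],rate=150); env.reach([500,-150,280],Q1); st(); env.hold(.3); pic("end")
E
python3 - <<'E'
import cv2,numpy as np
b=cv2.imread("pics/scene_end.png")
t=cv2.imread("pics/top_end.png")
cv2.imwrite("pics/g12.png",cv2.resize(t[135:225,250:410],None,fx=5,fy=5,interpolation=cv2.INTER_CUBIC))
cv2.imwrite("pics/g13.png",cv2.resize(b[155:305,280:420],None,fx=4,fy=4,interpolation=cv2.INTER_CUBIC))
E
```

```text
33.69 [534.5  98.9 173.4] [ 0.59 -0.3   4.15] 15.8
True
36.25 [ 500.  -149.4  279.5] [-0.14 -0.43  0.57] 60.1
```

View pics/g12.png

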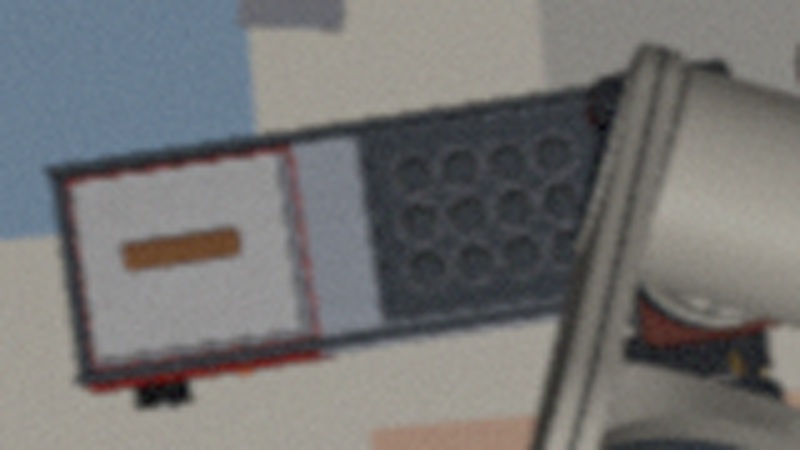

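View pics/g13.png

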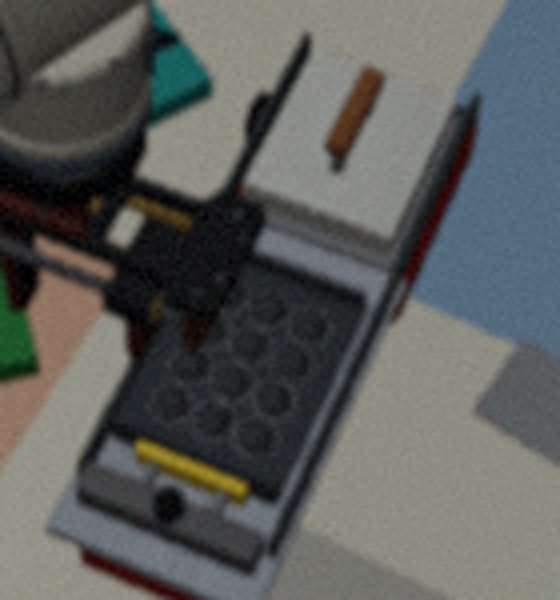

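```bash
python3 - <<'E'
from h import *
X=back("top",*cr(182,248,5,250,135),119);Y=back("scene",*cr(355,112,4,280,155),119)
C[:]=[534.3,99.2]
print(X,inck(X),Y,inck(Y))
for a,b in(((122,243),(238,228)),((127,270),(241,250))):
  d=back("top",*cr(*a,5,250,135),119)-back("top",*cr(*b,5,250,135),119);print(np.arctan2(-d[0],d[1]))
E
```

```text
[533.26577042 100.24590628 119.        ] [-0.9039069  1.1603892] [536.3664916   97.19402628 119.        ] [ 1.81596541 -2.23530484]
0.10159319426579579
0.14691705003982267
```

Both cameras put the lid within about 3 mm of the deck centre, and its mean yaw of 0.124 compares with the cooker's 0.118. The arm is clear, so I'm signing off.

```bash
python3 - <<'E'
from h import *
workorder.sign_off(); st()
E
```

```text
the job is handed in; nothing more can be done
the job is handed in; nothing more can be done
```

The job is done and handed in at about 36 s of the 72 s allowed; sign-off gave no verdict. I took the lid off and stood it on the cork mat. I then pushed the dimpled plate along the rails onto the side shelf, about 6 mm past first contact with the buffer, and put the lid back on the flat plate.

| Check | Last reading | Wanted |
|---|---|---|
| Lid centre off deck centre, top camera | -0.9 mm across, +1.2 mm along | within 9 across, 13 along |
| Lid centre off deck centre, scene camera | +1.8 mm across, -2.2 mm along | within 9 across, 13 along |
| Lid yaw | 0.124 rad mean (the bar's two edges gave 0.10 and 0.15), cooker 0.118 | square within 0.13 |
| Lid touchdown | 173.4 mm TCP height, about 173.6 expected on the flat plate | – |
| Dimpled plate position | centre at y ≈ -171 mm | -143 to -205 |
| Buffer travel | about 6.5 mm from the pictures | 1.5–12.5 |

- **Camera disagreement:** the two cameras differed by 3–4 mm on the lid and about 10 mm on the mat. Both differences are within tolerance.
- **Flat plate:** it lay centred in its recess before the lid went back. The lid now covers it, so I couldn't check it again.
- **Bystanders:** I did not measure the dish, mug and jar after the job. The arm's path stayed clear of them.

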